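# Fit and snap down the gasketed back cover of a rugged tablet

### The job

Close up the rugged tablet that lies back-up in the sloping repair cradle. First push the raised edge of its battery fully down into the bay, then lift the loose back cover from the mat by its grip bar, lay it square on the proud orange foam gasket between the cradle's white guide fingers and let go of it. Then press the cover down firmly at its yellow dots, one corner after another, each until it comes up hard, so that the gasket is squeezed all round and the cover sits flat and fully home; never press the battery or the cover with more than 45 N (there is glass underneath), and leave the jar, spool, screwdriver and phone chassis where they are.

Things in the scene. Friction and masses are not known exactly. Their poses are not given: they have to be found in the camera images.
- tablet: Rugged black tablet, 208 x 132 mm, held back-up in a sloping (25 deg) aluminium cradle fixed to the bench. Origin: centre of the seat plane, where the underside of the fully closed cover lies, about 78 mm above the bench. x points up the slope, y along the long side, z out of the open back, square to the slope. The orange foam gasket round the opening first stands 5 mm over the seat plane.
- guide_mid (a point): Middle of the cradle's six white plastic guide fingers round the tablet's back, axes as the tablet's, 11 mm over the seat plane. They leave 2 mm all round the cover: side guides at x = +-56, y = +-30 mm (36 mm long), end guides at y = +-88, x = 0 (40 mm long). Above this height they flare outwards, to 18 mm over the seat plane. The corners are free.
- gasket_a (a joint): Squeeze of the gasket's corner at x = +43, y = +73 mm in the tablet's frame: 0 = proud, 0.005 m = squeezed flat (hard stop). A corner gives at about 11 N on it (10 to 22 N pressed at the cover's dot) and then stays squeezed, while the stiff cover rocks on the corners that are still proud, so that a pressed corner of the cover may lift again until all four are done.
- gasket_b (a joint): The same for the gasket's corner at x = +43, y = -73 mm.
- gasket_c (a joint): The same for the gasket's corner at x = -43, y = -73 mm.
- gasket_d (a joint): The same for the gasket's corner at x = -43, y = +73 mm.
- battery (a joint): Battery pack, 118 x 74 x 7.5 mm, grey with a pale label, in the tablet's open back. Hinge angle in rad about its lower long edge: 0 = fully down in its bay (hard stop, its top 1.75 mm below the seat plane), positive = upper edge raised (at the start 0.14 to 0.26). It is stiff, about 7 N at its raised edge, and stays where it is pushed.
- battery_push (a point): Point on the battery's top face, 10 mm in from the middle of the raised (upper) edge, on the yellow stripe. Its axes are those of the battery: z out of the top face, x from the hinge to the raised edge.
- cover_grip (a point): Centre of the grip bar on the loose back cover, half-way up, 17 mm above the cover's underside. Bar: black, 80 mm long (x), 16 wide (y), 28 high, standing on a stiff dark grey plate 3 mm thick, 108 (x) by 172 mm (y); about 0.22 kg, z up out of the plate. Starts flat on the mat (4 mm over the bench), bar up. Fits either way round.
- corner_a (a point): Centre of the yellow press dot (18 mm across) on the cover's top face at x = +44, y = +74 mm from its middle, 14 mm below the bar's centre, axes as the cover's. Its height over the tablet's seat plane: 3 mm when home, about 8 mm when the cover is laid on the proud gasket.
- corner_b (a point): The same at x = +44, y = -74 mm from the middle of the cover.
- corner_c (a point): The same at x = -44, y = -74 mm from the middle of the cover.
- corner_d (a point): The same at x = -44, y = +74 mm from the middle of the cover.
- flux_jar: Bystander: small white jar with a red cap, 42 mm across, 46 mm high; origin at the centre of its foot.
- solder_spool: Bystander: metal solder spool, 56 mm across, 40 mm high; origin at the centre of its foot.
- screwdriver: Bystander: screwdriver with an orange handle, 170 mm long, lying on the bench beside the mat.
- phone_chassis: Bystander: stripped phone chassis, 148 x 72 x 8 mm, lying on the bench beside the mat.

How it is judged:
On the way, in this order (a step that is already met when the one before it is completed fails the run):
1. the battery is pushed fully down in its bay while the cover is still away from the tablet (value of joint battery below 0.03 rad and distance between cover_grip and tablet above 0.1 m), for 0.1 s.
2. the cover lies square on the gasket between the guides, let go, with no corner of the gasket squeezed yet (x of cover_grip in the frame of tablet between -0.005 and 0.005 m and y of cover_grip in the frame of tablet between -0.005 and 0.005 m and angle between the y axis of cover_grip and the y axis of tablet, either way round below 0.1 rad and z of cover_grip in the frame of tablet between 0.015 and 0.026 m and value of joint battery below 0.03 rad and contact force between the arm and cover below 0.2 N and value of joint each of gasket_a, gasket_b, gasket_c, gasket_d below 0.0042 m), for 0.1 s.
3. exactly one corner of the gasket is squeezed flat (((value of joint gasket_a above 0.0042 m and value of joint each of gasket_b, gasket_c, gasket_d below 0.0042 m) or (value of joint each of gasket_a, gasket_c, gasket_d below 0.0042 m and value of joint gasket_b above 0.0042 m) or (value of joint each of gasket_a, gasket_b, gasket_d below 0.0042 m and value of joint gasket_c above 0.0042 m) or (value of joint each of gasket_a, gasket_b, gasket_c below 0.0042 m and value of joint gasket_d above 0.0042 m))), for 0.1 s.
4. exactly two corners of the gasket are squeezed flat (((value of joint each of gasket_a, gasket_b above 0.0042 m and value of joint each of gasket_c, gasket_d below 0.0042 m) or (value of joint each of gasket_a, gasket_c above 0.0042 m and value of joint each of gasket_b, gasket_d below 0.0042 m) or (value of joint each of gasket_a, gasket_d above 0.0042 m and value of joint each of gasket_b, gasket_c below 0.0042 m) or (value of joint each of gasket_a, gasket_d below 0.0042 m and value of joint each of gasket_b, gasket_c above 0.0042 m) or (value of joint each of gasket_a, gasket_c below 0.0042 m and value of joint each of gasket_b, gasket_d above 0.0042 m) or (value of joint each of gasket_a, gasket_b below 0.0042 m and value of joint each of gasket_c, gasket_d above 0.0042 m))), for 0.1 s.
5. exactly three corners of the gasket are squeezed flat (((value of joint each of gasket_a, gasket_b, gasket_c above 0.0042 m and value of joint gasket_d below 0.0042 m) or (value of joint each of gasket_a, gasket_b, gasket_d above 0.0042 m and value of joint gasket_c below 0.0042 m) or (value of joint each of gasket_a, gasket_c, gasket_d above 0.0042 m and value of joint gasket_b below 0.0042 m) or (value of joint gasket_a below 0.0042 m and value of joint each of gasket_b, gasket_c, gasket_d above 0.0042 m))), for 0.1 s.
At the end, for the whole second after the job is handed in: All four corners of the gasket are squeezed by more than 4.2 of their 5 mm, all four press dots lie less than 4.5 mm over the seat plane (3 mm when home), the cover is centred within 5 mm, square within 0.1 rad, bar outwards, the battery is down (under 0.03 rad), and the cover is let go and at rest (value of joint each of gasket_a, gasket_b, gasket_c, gasket_d above 0.0042 m and z of each of corner_a, corner_b, corner_c, corner_d in the frame of tablet below 0.0045 m and x of cover_grip in the frame of tablet between -0.005 and 0.005 m and y of cover_grip in the frame of tablet between -0.005 and 0.005 m and angle between the y axis of cover_grip and the y axis of tablet, either way round below 0.1 rad and z of cover_grip in the frame of tablet above 0.015 m and value of joint battery below 0.03 rad and contact force between the arm and cover below 0.2 N and linear speed of cover below 0.01 m/s); the robot touches nothing.
It fails at once if the cover is pressed with more than 45 N (contact force between the arm and cover above 45 N).
It fails at once if the battery is pressed with more than 45 N (contact force between the arm and battery above 45 N).
It fails at once if the jar, spool, screwdriver or phone chassis is moved by more than 30 mm (distance of any of flux_jar, solder_spool, screwdriver, phone_chassis from where it was at the start of the episode above 0.03 m).
It also fails if it takes over 72 s, if anything falls off the work surface, if the arm or the gripper's body presses on something with over 40 N, if the wrist force passes 120 N, or if a joint passes its speed limit or range.

### The arm

A 6-joint arm with a two-finger parallel gripper is mounted at the origin on the work surface. World frame = base frame: x ahead of the robot, y to its left, z up, the work surface at z = 0. Lengths are in m, angles in rad, forces in N, time in s.
With the tool pointing down it reaches from about 0.3 to 0.875 m from the base axis. Payload 6.4 kg.
Tool frame: the origin (TCP) lies on the centre line of the jaws, within the pads' length; the fingertips stand 22 mm ahead of it and the grasp point (between the pads) lies 3 mm ahead of it; z points along the fingers, y is the line along which they close (so a half turn about z gives the same grasp; the last joint's range is limited). The gripper opens to 88 mm and grips with 3 to 60 N. Pads are 18 mm wide; open, the fingers measure 123 mm over their backs; the gripper's body (75 mm by 187 mm) begins 45 mm behind the grasp point.
Start: joints at [1.12, 0.181, 1.607, -0, 1.354, -0.206], TCP at [0.139, 0.558, 0.261] pointing down, gripper open.
Joint ranges: [-2.99, 2.99], [-0.89, 2.07], [0.3, 2.58], [-1.14, 4.28], [0, 2.63], [-3.12, 3.12]. Speed limits (rad/s): [2.57, 2.57, 3.01, 3.14, 3.14, 3.14].

### API

Orientations are given as a unit quaternion [w, x, y, z].
In Python, from cell import readout, imaging, hand_in gives the robot as it stands.
- The arm moves only by the shell command python3 -m jog 'ROWS' [FORCE]. ROWS is JSON, one flat list of numbers, 7 for each row, row after row: the turn, a rotation vector about the tool's x, y, z in rad, then the shift along the tool's x, y, z in mm, then the closure, from -1 (fully open) to 1 (shut). A call has 1 to 8 rows; each row is the pose to reach, as a shift and turn from the pose commanded when the call began, along the tool's axes at that moment; what a row does not reach only later rows make up. A row lasts 1/12 s, in which the tool goes at most 41.7 mm and 7.16 degrees, less where a joint would pass 70% of its speed; a pose out of reach is approached as far as the arm can. A call with a gripper value outside its range is refused whole. The fingers move at their own pace and stop on an object; FORCE is the grip in N (left out, the last holds). Time passes only in rows, so rows that repeat a pose let the fingers close. It gives the time, the measured TCP pose, the force, the opening and the grip force at its end, in the units of the state.
- readout.get_state(): the state, without advancing time (a new reading comes with each control period).
- imaging.grab_frame(name): name is "side" or "top"; returns a dict with "image" (480x640x3 uint8, red, green, blue), "fx", "fy", "cx", "cy" (pixels), "D" ([k1, k2, p1, p2, k3] as OpenCV has them; the pictures are not rectified), "rvec" (rotation vector, rad) and "tvec" (3), from world to camera coordinates, as OpenCV has them. Camera axes: x right, y down, z forward; pixel columns grow to the right and rows downward; lengths in m; the calibration is good to about 2 mm. A picture is of the moment at which its call begins. There is no depth.
- hand_in(): hands the job in; it is judged then, once.
The state is a dict: "clock": time; "q": joint angles; "joint_vel": joint speeds; "joint_efforts": joint torques, N m; "tool_pos": TCP position; "orientation": TCP orientation; "contact_force": force on the tool from outside, world axes, zero at the start; "wrist_torque": the same for the moment, N m; "grip_width": finger opening in m; "finger_force": force on a finger pad.
Only numpy, scipy, OpenCV 4.12 (cv2) and the standard library are available. Lean on these libraries where they do the work, as an engineer would, in place of code of your own. Each camera call takes 0.05 s, during which the arm holds its last target. There are 200 camera calls.

## Working session

There is one attempt and no reset: what is moved stays moved. The work goes in short steps, Python scripts to look and compute and a shell command to move; the robot and the scene stay as the last step left them, time stands still between calls to the robot, and variables do not carry over. Pictures are saved under pics/ and viewed, at most 10 in all, crops included, and the job is handed in when it is done.

```bash
mkdir -p pics; python3 - <<'E'
from cell import readout, imaging
import cv2,pickle
print(readout.get_state())
for n in("top","side"):
    f=imaging.grab_frame(n);pickle.dump(f,open(f"pics/{n}0.pkl","wb"))
    cv2.imwrite(f"pics/{n}0.png",f["image"][...,::-1]); print({k:v for k,v in f.items() if k!="image"})
E
```

```text
{'clock': 0.0, 'q': array([ 1.11969799e+00,  1.81535968e-01,  1.60798146e+00, -1.85522080e-05,
        1.35380710e+00, -2.06281767e-01]), 'joint_vel': array([-0.00053124,  0.00160478, -0.00064185, -0.00029812,  0.00018758,
        0.00027549]), 'joint_efforts': array([ 3.02693416e-04, -4.33866155e+01, -3.41850257e+01,  7.02046556e-02,
        3.87372833e-02, -1.34871425e-04]), 'tool_pos': array([0.13912637, 0.55740743, 0.25982579]), 'orientation': array([-2.70955419e-04,  1.22100790e-01,  9.92517328e-01, -8.22503330e-04]), 'contact_force': array([-0.54874948,  0.65916029,  0.12149722]), 'wrist_torque': array([0.01967197, 0.00076201, 0.01901127]), 'finger_force': 0.0, 'grip_width': 0.08813136072500938}
{'fx': 460.2328753482094, 'fy': 460.2328753482094, 'cx': 321.134613383388, 'cy': 243.43116807684308, 'D': array([-0.01735873,  0.        ,  0.        ,  0.        ,  0.        ]), 'rvec': array([ 2.20712941, -2.20452118,  0.10519548]), 'tvec': array([-0.02034087,  0.53575282,  1.07048232])}
{'fx': 597.2580097408248, 'fy': 597.2580097408248, 'cx': 317.9338153701783, 'cy': 238.12432180399313, 'D': array([-0.10112002,  0.        ,  0.        ,  0.        ,  0.        ]), 'rvec': array([ 2.17040644, -0.31827799,  0.19388357]), 'tvec': array([-0.51527314,  0.1304355 ,  1.21419251])}
```

View pics/top0.png

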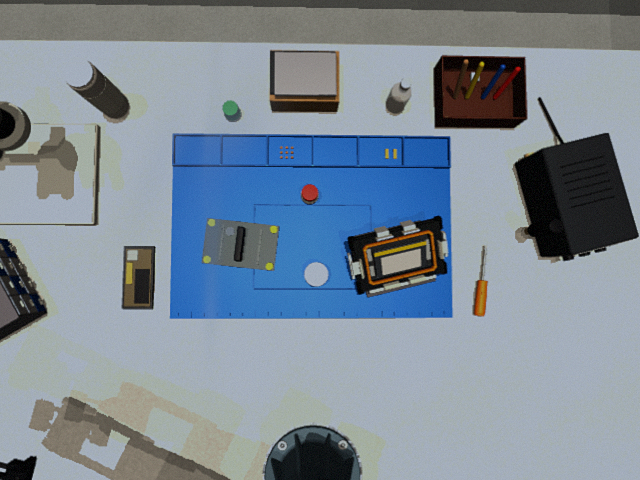

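View pics/side0.png

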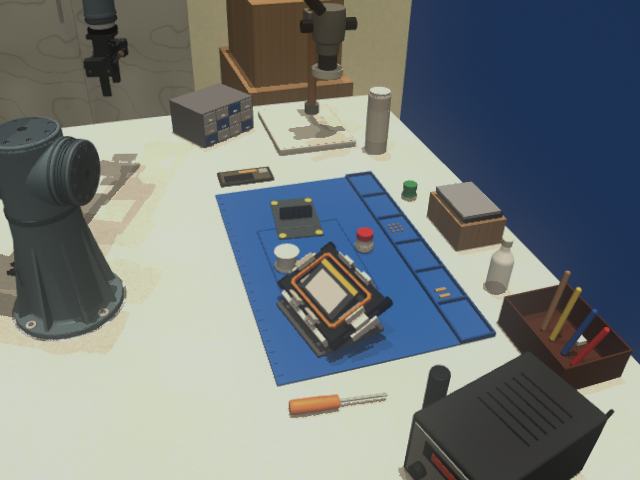

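The top view shows the cover at about (241,244), with dots at (211,223), (275,229), (270,267) and (207,259). The tablet is at about (402,255), with its upslope away from the robot and the battery stripe at (397,246). The jar is at (310,193), the spool at (316,274), the screwdriver at (482,290) and the phone at (139,277). The side view shows the same layout, with the tablet at (330,290).

```bash
cat > h.py <<'E'
import cv2,numpy as np,pickle
from scipy.spatial.transform import Rotation as R
def K(f): return np.array([[f["fx"],0,f["cx"]],[0,f["fy"],f["cy"]],[0,0,1]])
def ray(f,uv):
    n=cv2.undistortPoints(np.array(uv,float).reshape(-1,1,2),K(f),f["D"])[:,0]
    M=cv2.Rodrigues(f["rvec"])[0]; d=np.c_[n,np.ones(len(n))]@M
    return -M.T@f["tvec"],d/np.linalg.norm(d,axis=1)[:,None]
def plane(f,uv,z):
    c,d=ray(f,uv); return c+d*((z-c[2])/d[:,2])[:,None]
def tri(f,a,g,b):
    c,d=ray(f,a);e,k=ray(g,b);out=[]
    for i in range(len(d)):
        A=np.c_[d[i],-k[i]];s=np.linalg.lstsq(A,e-c,rcond=None)[0]
        p,q=c+s[0]*d[i],e+s[1]*k[i]; out.append(np.r_[(p+q)/2,np.linalg.norm(p-q)])
    return np.array(out)
def proj(f,P): return cv2.projectPoints(np.array(P,float).reshape(-1,1,3),f["rvec"],f["tvec"],K(f),f["D"])[0][:,0]
def blobs(f,lo,hi,box,amin):
    m=cv2.inRange(cv2.cvtColor(f["image"],cv2.COLOR_RGB2HSV),lo,hi); x0,y0,x1,y1=box
    k=np.zeros_like(m);k[y0:y1,x0:x1]=m[y0:y1,x0:x1]
    n,l,s,c=cv2.connectedComponentsWithStats(k); return [(c[i],s[i]) for i in range(1,n) if s[i,4]>=amin],l
YEL=((22,120,110),(35,255,255)); ORA=((6,140,110),(20,255,255))
E
python3 - <<'E'
from h import *
t=pickle.load(open("pics/top0.pkl","rb"));s=pickle.load(open("pics/side0.pkl","rb"))
for n,f,bc,bt in(("top",t,(190,205,300,280),(335,205,460,305)),("side",s,(255,180,340,245),(265,235,400,360))):
    print(n,"dots",[(c.round(1).tolist(),int(a[4])) for c,a in blobs(f,*YEL,bc,4)[0]])
    b,l=blobs(f,*ORA,bt,8); print("orange",[(c.round(1).tolist(),a.tolist()) for c,a in b])
    print("stripe",[(c.round(1).tolist(),a.tolist()) for c,a in blobs(f,*YEL,bt,8)[0]])
    m=(l>0).astype(np.uint8); pts=cv2.findNonZero(m); print("rect",cv2.minAreaRect(pts), "hull", cv2.approxPolyDP(cv2.convexHull(pts),4,True)[:,0].tolist())
ds=[]
ct=cv2.resize(t["image"][205:305,335:460],None,fx=4,fy=4,interpolation=cv2.INTER_CUBIC)
cs=cv2.resize(s["image"][240:360,270:395],None,fx=3.2,fy=3.2,interpolation=cv2.INTER_CUBIC)[:400]
h=max(ct.shape[0],cs.shape[0]);pad=lambda a:cv2.copyMakeBorder(a,0,h-a.shape[0],0,0,0)
cm=np.hstack([pad(ct)[:, :460],pad(cs)[:,:340]])
cm=np.hstack([cv2.resize(pad(ct),(400,320)),cv2.resize(pad(cs),(400,384))[:320]])
cv2.imwrite("pics/crop.png",cm[...,::-1])
E
```

```text
top dots [([273.2, 229.0], 46), ([205.5, 259.2], 22), ([268.9, 265.8], 44)]
orange [([400.5, 257.2], [363, 230, 74, 55, 546])]
stripe [([399.6, 248.6], [374, 241, 52, 16, 186])]
rect ((400.4344177246094, 257.2212829589844), (40.36818313598633, 72.66272735595703), 76.75948333740234) hull [[436, 267], [372, 284], [363, 249], [428, 230]]
side dots [([307.5, 199.8], 17), ([273.6, 202.6], 17), ([318.8, 231.6], 22), ([282.1, 235.3], 23)]
orange [([330.3, 290.4], [291, 253, 80, 74, 571])]
stripe [([282.0, 235.8], [279, 235, 7, 3, 17]), ([339.0, 276.8], [321, 259, 37, 37, 258])]
rect ((330.9647216796875, 288.4588317871094), (65.94686126708984, 53.364891052246094), 49.398704528808594) hull [[370, 298], [328, 326], [291, 281], [329, 253]]
```

View pics/crop.png

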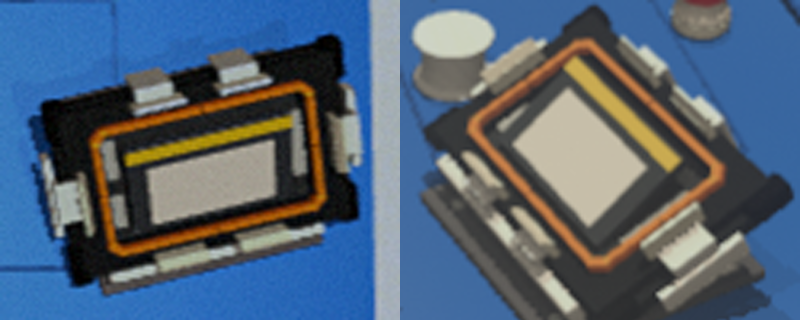

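The crop shows all four gasket corners clear in both views, with three of the guides' feet overlapping the outer rim only. The yellow stripe on the upper edge is also visible in both views.

```bash
python3 - <<'E'
from h import *
t=pickle.load(open("pics/top0.pkl","rb"));s=pickle.load(open("pics/side0.pkl","rb"))
np.set_printoptions(precision=4,suppress=True)
#a(+x+y) b(+x-y) c(-x-y) d(-x+y)
G=tri(t,[(363,249),(428,230),(436,267),(372,284)],s,[(329,253),(370,298),(328,326),(291,281)]);print(G)
P=G[:,:3];c=P.mean(0);x=(P[0]+P[1]-P[2]-P[3]);y=(P[0]+P[3]-P[1]-P[2]);print("len",np.linalg.norm(x)/2,np.linalg.norm(y)/2)
yaw=np.arctan2(-y[0],y[1]);yx=np.arctan2(x[1],x[0]);print("yaw y,x",yaw,yx,"slope",np.degrees(np.arcsin(x[2]/np.linalg.norm(x))))
yw=np.arctan2(-y[0]*2+0,y[1]*2); M=(R.from_euler('z',yaw)*R.from_euler('y',-25,degrees=True)).as_matrix()
seat=c-M[:,2]*.005;print("gasket centre",c,"seat",seat);print(M)
S=tri(t,[(399.6,248.6)],s,[(339,276.8)])[0];print("stripe",S,"in tablet",M.T@(S[:3]-seat))
D=tri(t,[(273.2,229),(205.5,259.2),(268.9,265.8)],s,[(318.8,231.6),(273.6,202.6),(282.1,235.3)]);print(D)
Ps=plane(s,[(318.8,231.6),(307.5,199.8),(273.6,202.6),(282.1,235.3)],.007);print(Ps,Ps.mean(0))
Pt=plane(t,[(273.2,229),(205.5,259.2),(268.9,265.8)],.007);print(Pt,"c",(Pt[0]+Pt[1])/2)
for q in (Ps[1]-Ps[0],Ps[2]-Ps[3],Pt[1]-Pt[2]): print("cover yaw",np.arctan2(-q[0],q[1]),np.linalg.norm(q))
q=R.from_quat([0.122,0.9925,0,0]).as_matrix();print("tool",q)
E
```

```text
[[ 0.5226 -0.1099  0.0983  0.0081]
 [ 0.5607 -0.2548  0.0909  0.002 ]
 [ 0.4755 -0.2783  0.064   0.0089]
 [ 0.4411 -0.1332  0.0623  0.0005]]
len 0.09212195809229243 0.1494803218160526
yaw y,x 0.2449800109789926 0.27333603984323507 slope 19.957180006011757
gasket centre [ 0.4999 -0.1941  0.0789] seat [ 0.502  -0.1936  0.0743]
[[ 0.8792 -0.2425 -0.41  ]
 [ 0.2198  0.9701 -0.1025]
 [ 0.4226  0.      0.9063]]
stripe [ 0.5202 -0.1895  0.0994  0.0011] in tablet [ 0.0275 -0.0005  0.0148]
[[0.571  0.0942 0.0059 0.0006]
 [0.499  0.2539 0.0035 0.0008]
 [0.4831 0.1039 0.0051 0.0001]]
[[0.5708 0.0926 0.007 ]
 [0.5858 0.2384 0.007 ]
 [0.4981 0.2484 0.007 ]
 [0.4825 0.1012 0.007 ]] [0.5343 0.1702 0.007 ]
[[0.5706 0.0942 0.007 ]
 [0.4985 0.2533 0.007 ]
 [0.483  0.1038 0.007 ]] c [0.5345 0.1737 0.007 ]
cover yaw -0.10259046713451916 0.1465477784555506
cover yaw -0.10544500705595325 0.1479618634110532
cover yaw -0.10290851304140784 0.15029949236476922
tool [[-0.9702  0.2422  0.    ]
 [ 0.2422  0.9702  0.    ]
 [ 0.      0.     -1.    ]]
```

```bash
cat >> h.py <<'E'
np.set_printoptions(precision=4,suppress=True)
MT=(R.from_euler('z',.255)*R.from_euler('y',-25,degrees=True)).as_matrix()
SEAT=np.array([.5005,-.1935,.078])
def toolR(M): return np.c_[-M[:,0],M[:,1],-M[:,2]]
def row(p,Rt):
    from cell import readout
    s=readout.get_state();q=s["orientation"];A=R.from_quat([q[1],q[2],q[3],q[0]]).as_matrix()
    r=R.from_matrix(A.T@Rt).as_rotvec();d=A.T@(p-s["tool_pos"])*1000
    f=s["contact_force"];print("row",r.round(3).tolist(),d.round(1).tolist(),"|t",s["clock"],"pos",s["tool_pos"],"tab",(MT.T@(s["tool_pos"]-SEAT)*1000).round(1),"F",f,"Fn",(MT[:,2]@f).round(2),"w",s["grip_width"])
def tabrow(x,y,z): row(SEAT+MT@np.array([x,y,z])/1000,toolR(MT))
E
python3 - <<'E'
from h import *
t=pickle.load(open("pics/top0.pkl","rb"));s=pickle.load(open("pics/side0.pkl","rb"))
def X(p):
    p=np.array(p,float);a,b=p[0],p[2];c,d=p[1],p[3];u=np.linalg.solve(np.c_[b-a,c-d],c-a);return a+u[0]*(b-a)
ct=X([(363,249),(428,230),(436,267),(372,284)]);cs=X([(329,253),(370,298),(328,326),(291,281)])
a=plane(t,[ct],.0825)[0];b=plane(s,[cs],.0825)[0];c=tri(t,[ct],s,[cs]);print(ct,cs,a,b,c)
print((a+b)/2-MT[:,2]*.005)
tabrow(27,0,90)
E
```

```text
[399.0723 257.8945] [328.5059 289.0709] [ 0.4998 -0.1914  0.0825] [ 0.4969 -0.1998  0.0825] [[ 0.4997 -0.1926  0.0761  0.0006]]
[ 0.5004 -0.195   0.078 ]
row [-0.11, -0.428, -0.491] [-520.7, -647.4, 89.8] |t 0.1 pos [0.1391 0.5575 0.2599] tab [-68.3 817.8 232.6] F [ 0.3528 -0.2108 -0.4729] Fn -0.55 w 0.08788002237249572
```

```bash
python3 -m jog '[-0.11,-0.428,-0.491,-260,-324,-10,1, -0.11,-0.428,-0.491,-260,-324,-10,1, -0.11,-0.428,-0.491,-260,-324,-10,1, -0.11,-0.428,-0.491,-260,-324,-10,1, -0.11,-0.428,-0.491,-260,-324,-10,1, -0.11,-0.428,-0.491,-260,-324,-10,1, -0.11,-0.428,-0.491,-260,-324,-10,1, -0.11,-0.428,-0.491,-260,-324,-10,1]' 20; python3 -c "
from h import *
tabrow(27,0,90)"
```

```text
clock: 0.77
tool_pos: [0.2771, 0.2557, 0.268]
orientation: [0.215, -0.125, 0.968, 0.028]
contact_force: [0.6, -0.5, 0.6]
grip_width: 0.037
finger_force: 0.0
row [0.001, 0.002, 0.002] [-38.6, -491.3, 125.0] |t 0.7667 pos [0.2771 0.2557 0.268 ] tab [-12.9 491.  215.7] F [ 0.6429 -0.4914  0.6218] Fn 0.35 w 0.036966017498439946
```

```bash
python3 -m jog '[0,0,0,-38,-330,60,1, 0,0,0,-38,-330,60,1, 0,0,0,-38,-330,60,1, 0,0,0,-38,-330,60,1, 0,0,0,-38,-330,60,1, 0,0,0,-38,-330,60,1, 0,0,0,-38,-330,60,1, 0,0,0,-38,-330,60,1]' >/dev/null; python3 -c "
from h import *
tabrow(27,0,90)"
```

```text
row [-0.002, 0.003, -0.002] [-5.2, -192.6, 72.2] |t 1.4333 pos [ 0.405  -0.0193  0.2341] tab [ 22.1 192.7 161.9] F [1.7913 0.8186 0.5934] Fn -0.28 w 0.00027663030903864617
```

```bash
python3 -m jog '[0,0,0,-5,-192,70,1, 0,0,0,-5,-192,70,1, 0,0,0,-5,-192,70,1, 0,0,0,-5,-192,70,1, 0,0,0,-5,-192,70,1, 0,0,0,-5,-192,70,1, 0,0,0,-5,-192,70,1, 0,0,0,-5,-192,70,1]' >/dev/null; python3 - <<'E'
from h import *
tabrow(27,0,90)
from cell import imaging
f=imaging.grab_frame("side");g=imaging.grab_frame("top")
a=cv2.resize(f["image"][180:360,240:420],(400,400));b=cv2.resize(g["image"][170:320,320:470],(400,400))
cv2.imwrite("pics/n1.png",np.hstack([a,b])[...,::-1])
E
```

```text
row [0.002, -0.0, -0.002] [-0.3, -4.4, 1.2] |t 2.1 pos [ 0.4855 -0.1929  0.1719] tab [26.7  4.4 91.2] F [0.0486 0.443  0.6326] Fn 0.51 w 0.0006169931384523874
```

View pics/n1.png

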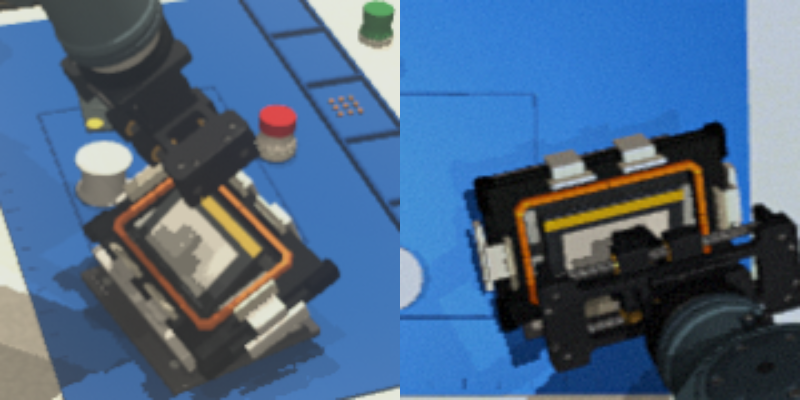

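The tool is over the upper half of the battery (side crop about (200,190)), so I'll descend now.

```bash
python3 -m jog '[0,0,0,0,-4,40,1, 0,0,0,0,-4,40,1, 0,0,0,0,-4,48,1, 0,0,0,0,-4,52,1, 0,0,0,0,-4,55,1, 0,0,0,0,-4,58,1, 0,0,0,0,-4,58,1, 0,0,0,0,-4,58,1]' >/dev/null; python3 -c "
from h import *
tabrow(27,0,20.3)"
```

```text
row [-0.002, 0.003, 0.0] [1.9, 1.1, 14.8] |t 2.8667 pos [ 0.5117 -0.1917  0.122 ] tab [28.8 -1.1 35.1] F [-0.3683  1.1433  2.6525] Fn 2.43 w 0.0003240066252128528
```

```bash
python3 -m jog '[0,0,0,0,0,2,1, 0,0,0,0,0,4,1, 0,0,0,0,0,6,1, 0,0,0,0,0,8,1, 0,0,0,0,0,9,1,0,0,0,0,0,9,1]' >/dev/null; python3 -c "
from h import *
tabrow(27,0,20.3)"
```

```text
row [-0.003, 0.004, 0.0] [2.4, 1.7, 5.8] |t 3.3667 pos [ 0.5161 -0.1912  0.1141] tab [29.4 -1.7 26.1] F [0.9984 1.6148 6.1264] Fn 4.97 w 0.0008719202554180498
```

```bash
python3 -m jog '[0,0,0,0,0,1,1, 0,0,0,0,0,2,1, 0,0,0,0,0,3,1, 0,0,0,0,0,4,1,0,0,0,0,0,4,1]' >/dev/null; python3 -c "
from h import *
tabrow(27,0,20.3)"; python3 -m jog '[0,0,0,0,0,1,1, 0,0,0,0,0,2,1, 0,0,0,0,0,2,1]' >/dev/null; python3 -c "
from h import *
tabrow(27,0,20.3)"
```

```text
row [-0.003, 0.004, 0.0] [2.5, 1.9, 1.9] |t 3.7833 pos [ 0.5178 -0.191   0.1106] tab [29.5 -1.9 22.2] F [1.1259 0.9148 7.0498] Fn 5.83 w 0.0003136250260236502
row [-0.003, 0.004, 0.0] [2.6, 1.9, 0.0] |t 4.0333 pos [ 0.5186 -0.1908  0.1089] tab [29.6 -1.9 20.3] F [-0.0046  1.8947  8.4083] Fn 7.42 w 0.00040894840322151793
```

Still sliding, with no hard stop yet.

```bash
python3 -m jog '[0,0,0,0,0,1,1, 0,0,0,0,0,2,1, 0,0,0,0,0,2,1]' >/dev/null; python3 -c "
from h import *
tabrow(27,0,20.3)"; python3 -m jog '[0,0,0,0,0,1,1, 0,0,0,0,0,2,1, 0,0,0,0,0,2,1]' >/dev/null; python3 -c "
from h import *
tabrow(27,0,20.3)"
```

```text
row [-0.002, 0.004, 0.002] [2.7, 2.0, -0.5] |t 4.2833 pos [ 0.519  -0.1908  0.1085] tab [29.7 -2.  19.8] F [-17.9323   4.9029  29.1353] Fn 33.22 w 0.00029061020436647254
row [-0.002, 0.004, 0.003] [2.9, 2.1, -1.0] |t 4.5333 pos [ 0.5194 -0.1908  0.1081] tab [29.9 -2.1 19.3] F [-36.6404   5.7482  52.0873] Fn 61.58 w 0.0007556394678251077
```

I made a mistake: I chained the second step without reading the first one's force, and the wrist force reached about 61 N, over the 45 N battery limit. I'm backing off now, and from here on I'll step in small increments and check each one.

```bash
python3 -m jog '[0,0,0,0,0,-10,1, 0,0,0,0,0,-50,1, 0,0,0,0,0,-90,1, 0,0,0,0,60,-120,1, 0,0,0,0,100,-130,1,0,0,0,0,140,-130,0,0,0,0,0,180,-130,-0.5,0,0,0,0,220,-130,-0.5]'; python3 - <<'E'
from h import *
from cell import imaging
tabrow(27,0,20.3)
f=imaging.grab_frame("side")
b,_=blobs(f,*YEL,(300,245,400,330),8);print(b)
C=np.array([.5343,.172,.007]);Mc=R.from_euler('z',-.103).as_matrix()
print("cover grip above:");row(C+[0,0,.014+.060],toolR(Mc))
t=pickle.load(open("pics/side0.pkl","rb"))
for w in (0,.2): 
  p=np.array([-37+64*np.cos(w),0,-1.75+64*np.sin(w)]);print(w,proj(t,SEAT+MT@p/1000))
cv2.imwrite("pics/n2.png",cv2.resize(f["image"][180:360,240:420],(500,500))[...,::-1])
E
```

```text
clock: 5.2
tool_pos: [0.4143, -0.0079, 0.2217]
orientation: [0.217, -0.123, 0.968, 0.027]
contact_force: [0.3, 1.1, -0.2]
grip_width: 0.0181
finger_force: 0.0
row [-0.003, 0.003, -0.002] [0.6, -201.0, 126.0] |t 5.2 pos [ 0.4143 -0.0079  0.2217] tab [ 27.6 201.4 145.7] F [ 0.3462  1.1149 -0.2411] Fn -0.48 w 0.018106381652515446
[(array([343.0385, 280.8462]), array([326, 263,  36,  36, 234], dtype=int32))]
cover grip above:
row [0.083, 0.433, 0.355] [-88.0, 135.0, 195.6] |t 5.25 pos [ 0.4118 -0.0007  0.2203] tab [ 26.4 209.  144.7] F [-0.4227  2.204  -1.0701] Fn -1.03 w 0.02205250478362273
0 [[340.3576 280.3168]]
0.2 [[337.7694 276.9737]]
```

View pics/n2.png

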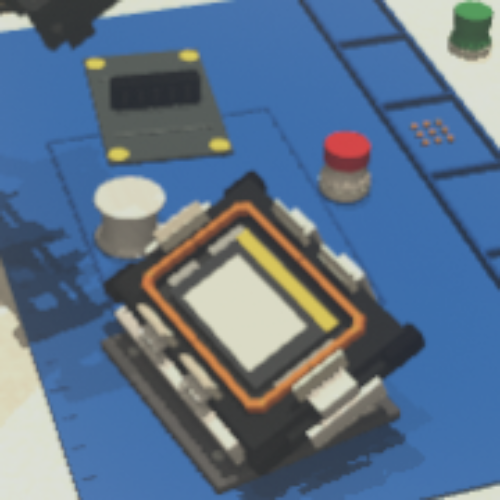

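The battery is down: the stripe moved to (343,281) in the side view and lies flush, and the cover is still on the mat. Next is the cover.

```bash
python3 -m jog '[0.083,0.433,0.355,-60,135,60,-0.5, 0.083,0.433,0.355,-88,135,60,-0.5, 0.083,0.433,0.355,-88,135,60,-0.5, 0.083,0.433,0.355,-88,135,140,-0.4, 0.083,0.433,0.355,-88,135,160,-0.3, 0.083,0.433,0.355,-88,135,190,-0.3, 0.083,0.433,0.355,-88,135,190,-0.3, 0.083,0.433,0.355,-88,135,190,-0.3]' >/dev/null; python3 - <<'E'
from h import *
from cell import imaging
C=np.array([.5343,.173,.032]);Mc=R.from_euler('z',-.103).as_matrix()
row(C,toolR(Mc))
E
```

```text
row [-0.003, 0.001, -0.004] [4.9, 8.7, 52.5] |t 5.9167 pos [0.5382 0.164  0.0845] tab [117.5 336.5 -47.6] F [ 0.4478 -0.2311 -0.1229] Fn -0.27 w 0.05701351337658531
```

```bash
python3 -m jog '[0,0,0,4.5,6,0,-0.3, 0,0,0,4.5,6,10,-0.3, 0,0,0,4.5,6,30,-0.3, 0,0,0,4.5,6,40,-0.3, 0,0,0,4.5,6,48,-0.3, 0,0,0,4.5,6,50,-0.3, 0,0,0,4.5,6,51,-0.3]' >/dev/null; python3 - <<'E'
from h import *
C=np.array([.5343,.173,.032]);Mc=R.from_euler('z',-.103).as_matrix()
row(C,toolR(Mc))
E
```

```text
row [-0.003, 0.001, -0.005] [-1.3, 4.8, 3.9] |t 6.5 pos [0.5325 0.1684 0.0359] tab [ 93.  342.1 -89.8] F [-0.5683 -0.6827  0.5806] Fn 0.83 w 0.05690954515990284
```

```bash
python3 -m jog '[0,0,0,-1,3,3,-0.3, 0,0,0,-1,3,3,-0.3, 0,0,0,-1,3,3,1, 0,0,0,-1,3,3,1, 0,0,0,-1,3,3,1, 0,0,0,-1,3,3,1, 0,0,0,-1,3,3,1, 0,0,0,-1,3,3,1]' 40; python3 - <<'E'
from h import *
C=np.array([.5343,.173,.032]);Mc=R.from_euler('z',-.103).as_matrix()
row(C,toolR(Mc))
E
```

```text
clock: 7.17
tool_pos: [0.5334, 0.1718, 0.0317]
orientation: [-0.0, 0.054, 0.999, -0.002]
contact_force: [0.2, -0.5, 1.2]
grip_width: 0.0195
finger_force: 0.0
row [-0.003, -0.0, -0.004] [-0.8, 1.3, -0.3] |t 7.1667 pos [0.5334 0.1718 0.0317] tab [ 92.7 345.2 -94.4] F [ 0.1923 -0.4727  1.1767] Fn 1.04 w 0.01945778128744849
```

```bash
python3 -m jog '[0,0,0,0,0,0,1, 0,0,0,0,0,0,1, 0,0,0,0,0,0,1, 0,0,0,0,0,0,1]'; python3 -m jog '[0,0,0,0,0,-30,1, 0,0,0,0,0,-60,1, 0,0,0,0,0,-90,1, 0,0,0,0,0,-130,1, 0,0,0,0,0,-150,1, 0,0,0,0,0,-150,1, 0,0,0,0,0,-150,1]'; python3 - <<'E'
from h import *
from cell import imaging
tabrow(0,0,110)
for n in("side","top"):
    f=imaging.grab_frame(n);pickle.dump(f,open(f"pics/{n}3.pkl","wb"))
    print(n,[(c.round(1).tolist(),int(a[4])) for c,a in blobs(f,*YEL,(150,100,340,290),5)[0]])
E
```

```text
clock: 7.5
tool_pos: [0.5333, 0.1718, 0.0316]
orientation: [-0.0, 0.054, 0.999, -0.002]
contact_force: [-0.5, -0.6, 0.2]
grip_width: 0.0156
finger_force: 40.0
clock: 8.08
tool_pos: [0.5339, 0.1723, 0.1824]
orientation: [0.001, 0.054, 0.999, -0.001]
contact_force: [-0.1, -0.0, -2.6]
grip_width: 0.0158
finger_force: 40.0
row [-0.082, -0.43, -0.356] [37.6, -383.8, 5.7] |t 8.0833 pos [0.5339 0.1723 0.1824] tab [157.1 345.6  42. ] F [-0.137  -0.0243 -2.6174] Fn -2.31 w 0.015818031952035527
side [([272.5, 149.8], 17), ([320.2, 176.4], 24), ([280.7, 179.5], 22), ([333.0, 270.7], 95)]
top [([268.2, 220.9], 32), ([190.5, 258.5], 41), ([262.9, 265.1], 63)]
```

```bash
python3 - <<'E'
from h import *
from cell import readout
t=pickle.load(open("pics/top3.pkl","rb"));s=pickle.load(open("pics/side3.pkl","rb"))
st=readout.get_state();q=st["orientation"];A=R.from_quat([q[1],q[2],q[3],q[0]]).as_matrix()
T=[(268.2,220.9),(190.5,258.5),(262.9,265.1)];S=[(320.2,176.4),(272.5,149.8),(280.7,179.5)]
z=st["tool_pos"][2]-.0246
for n,P in(("top",plane(t,T,z)),("side",plane(s,S,z)),("tri",tri(t,T,s,S)[:,:3])):
    c=(P[0]+P[1])/2;d=P[1]-P[2];e=P[0]-P[2]
    print(n,"centre in tool",(A.T@(c-st["tool_pos"])*1000).round(1),"yaw",np.arctan2(-d[0],d[1]),np.arctan2(e[1],e[0]),"tool yaw",np.arctan2(-A[0,1],A[1,1]),np.linalg.norm(d),np.linalg.norm(e))
E
```

```text
top centre in tool [-2.5  1.2 24.6] yaw -0.09003280884370951 -0.11121233223183254 tool yaw -0.1073556024483763 0.14810529455691646 0.09158157398276044
side centre in tool [-3.5  3.8 24.6] yaw -0.11469214163819633 -0.10891596223974494 tool yaw -0.1073556024483763 0.14702854226598805 0.08987800656256706
tri centre in tool [-2.7  0.8 22.9] yaw -0.10262683118924971 -0.10976419798891011 tool yaw -0.1073556024483763 0.14760986580420063 0.0905204364774552
```

```bash
python3 - <<'E'
from h import *
def onplane(f,uv):
    n=MT[:,2];p0=SEAT+n*.005;c,d=ray(f,uv);return c+d*(((p0-c)@n)/(d@n))[:,None]
for k in "03":
  for n,b in(("top",(335,205,460,305)),("side",(265,235,400,360))):
    f=pickle.load(open(f"pics/{n}{k}.pkl","rb"))
    big=cv2.resize(f["image"],None,fx=4,fy=4,interpolation=cv2.INTER_CUBIC)
    m=cv2.inRange(cv2.cvtColor(big,cv2.COLOR_RGB2HSV),(6,110,90),(20,255,255))
    z=np.zeros_like(m);x0,y0,x1,y1=[4*v for v in b];z[y0:y1,x0:x1]=m[y0:y1,x0:x1]
    for mode in(0,):
      cs=max(cv2.findContours(z,cv2.RETR_EXTERNAL,cv2.CHAIN_APPROX_NONE)[0],key=cv2.contourArea)
      uv=(cs[:,0]+.5)/4-.5
      P=(onplane(f,uv)-SEAT)@MT*1000
      (c,sz,a)=cv2.minAreaRect(P[:,:2].astype(np.float32)); mm=cv2.moments(P[:,:2].astype(np.float32).reshape(-1,1,2))
      print(n,k,"centroid(tab mm)",mm["m10"]/mm["m00"],mm["m01"]/mm["m00"],"rect",np.round(c,1),np.round(sz,1),round(a,2))
E
```

```text
top 0 centroid(tab mm) 2.029959645622392 -0.3948714472263597 rect [ 2.1 -0.4] [160.3 101.4] 88.53
side 0 centroid(tab mm) -0.024703287773371593 -2.7485924742203083 rect [-0.  -3.2] [162.9 100.1] 89.04
top 3 centroid(tab mm) 2.0650044295731367 -0.3837588182486848 rect [ 2.1 -0.4] [161.1 102.2] 88.58
side 3 centroid(tab mm) -0.04189878205626889 -2.6859102372372177 rect [-0.  -3.2] [162.9 100.1] 89.04
```

```bash
cat >> h.py <<'E'
SEAT=SEAT+MT@np.array([.0012,-.0015,0])
MT=(R.from_euler('z',.235)*R.from_euler('y',-25,degrees=True)).as_matrix()
E
python3 -c "
from h import *
tabrow(-2.5,0,110)"
python3 -m jog '[0,0,0,20,-40,-20,1, -0.02,-0.1,-0.08,30,-80,-20,1, -0.04,-0.2,-0.16,30,-120,-20,1, -0.06,-0.3,-0.25,30,-160,-20,1, -0.08,-0.43,-0.33,35,-200,-20,1, -0.08,-0.43,-0.33,35,-240,-15,1, -0.08,-0.43,-0.33,35,-280,-10,1, -0.08,-0.43,-0.33,35,-300,-5,1]' > /dev/null;python3 -c "
from h import *
tabrow(-2.5,0,110)"
```

```text
row [-0.078, -0.436, -0.336] [36.6, -384.3, 4.1] |t 8.1833 pos [0.5321 0.1721 0.1796] tab [146.7 349.7  43.1] F [ 0.8869  1.1849 -1.7219] Fn -2.04 w 0.015448459577061993
row [0.004, -0.002, -0.005] [43.5, -115.7, -6.8] |t 8.85 pos [ 0.4691 -0.0838  0.1899] tab [ 41.6 115.5 103.5] F [ 0.8404 -0.5365 -2.8142] Fn -2.84 w 0.015693846205768868
```

```bash
python3 -m jog '[0,0,0,43,-40,-7,1, 0,0,0,43,-80,-7,1, 0,0,0,43,-110,-7,1, 0,0,0,43,-110,-7,1, 0,0,0,43,-110,20,1, 0,0,0,43,-110,40,1, 0,0,0,43,-110,40,1, 0,0,0,43,-110,40,1]' > /dev/null;python3 - <<'E'
from h import *
from cell import imaging
tabrow(-2.5,0,55)
ims=[]
for n,b in(("top",(320,185,480,320)),("side",(240,200,420,360))):
    f=imaging.grab_frame(n);pickle.dump(f,open(f"pics/{n}4.pkl","wb"))
    print(n,[(c.round(1).tolist(),int(a[4])) for c,a in blobs(f,*YEL,b,4)[0]])
    ims.append(cv2.resize(f["image"][b[1]:b[3],b[0]:b[2]],(400,400)))
cv2.imwrite("pics/n4.png",np.hstack(ims)[...,::-1])
E
```

```text
row [0.007, -0.006, -0.008] [1.1, -6.8, 7.9] |t 9.5167 pos [ 0.4733 -0.1946  0.135 ] tab [-1.3  6.7 62.9] F [ 0.714  -0.088  -1.7623] Fn -1.88 w 0.015704279507327668
top [([432.6, 238.3], 53), ([365.5, 253.7], 54)]
side [([321.3, 238.7], 15), ([284.7, 267.3], 39), ([362.1, 282.8], 58), ([357.7, 296.0], 7), ([323.5, 312.8], 44)]
```

View pics/n4.png

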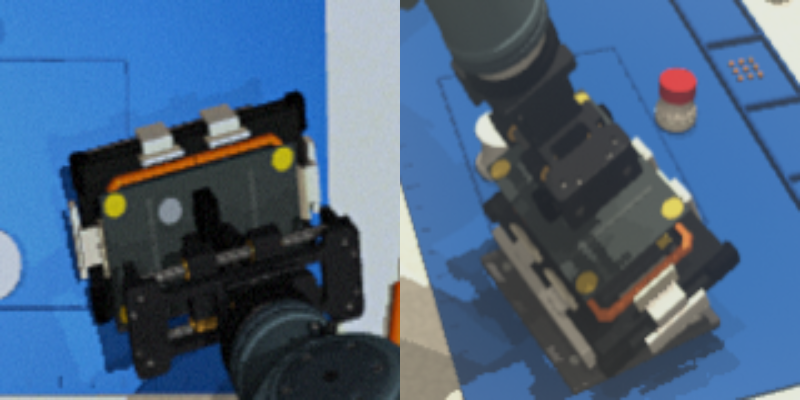

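Cover held level over the tablet. In the top view its upper dots are at (365.5,253.7) and (432.6,238.3). The side view shows three clear dots.

```bash
python3 - <<'E'
from h import *
def on(f,uv,h):
    n=MT[:,2];p0=SEAT+n*h;c,d=ray(f,uv);P=c+d*(((p0-c)@n)/(d@n))[:,None];return ((P-SEAT)@MT*1000)
h=(62.9-24.6)/1000
t=pickle.load(open("pics/top4.pkl","rb"));s=pickle.load(open("pics/side4.pkl","rb"))
P=on(t,[(365.5,253.7),(432.6,238.3)],h);print("top",P,"centre",P.mean(0)-[44,0,0]);d=P[0]-P[1];print("yaw err",np.arctan2(-d[0],d[1]))
P=on(s,[(362.1,282.8),(323.5,312.8),(284.7,267.3)],h);print("side",P,"centre",(P[0]+P[2])/2);d=P[2]-P[1];print("yaw err",np.arctan2(-d[0],d[1]))
print(tri(t,[(432.6,238.3)],s,[(362.1,282.8)]),(tri(t,[(432.6,238.3)],s,[(362.1,282.8)])[:,:3]-SEAT)@MT*1000)
tabrow(-2.5,0,55)
E
```

```text
top [[ 45.1586  81.3655  38.3   ]
 [ 43.6582 -66.4605  38.3   ]] centre [ 0.4084  7.4525 38.3   ]
yaw err -0.010148858809415753
side [[ 44.3132 -67.7578  38.3   ]
 [-44.0769 -67.2594  38.3   ]
 [-42.5264  81.8195  38.3   ]] centre [ 0.8934  7.0308 38.3   ]
yaw err -0.01040019570408333
[[ 0.5407 -0.2542  0.1313  0.0012]] [[ 43.9569 -66.8961  37.7255]]
row [0.002, -0.003, -0.006] [2.8, -5.1, 9.8] |t 9.6167 pos [ 0.4744 -0.1961  0.1374] tab [ 0.4  5.  64.8] F [-0.2613  0.117  -1.1963] Fn -0.99 w 0.01565695283899058
```

```bash
python3 -m jog '[0.002,-0.003,-0.006,1.5,-5,0,1, 0.002,-0.003,-0.006,1.5,-5,5,1, 0.002,-0.003,-0.006,1.5,-5,10,1, 0.002,-0.003,-0.006,1.5,-5,10,1, 0.002,-0.003,-0.006,1.5,-5,10,1, 0.002,-0.003,-0.006,1.5,-5,10,1]' > /dev/null;python3 - <<'E'
from h import *
from cell import imaging
tabrow(-1.1,-.3,33)
ims=[]
def on(f,uv,h):
    n=MT[:,2];p0=SEAT+n*h;c,d=ray(f,uv);P=c+d*(((p0-c)@n)/(d@n))[:,None];return ((P-SEAT)@MT*1000)
for n,b in(("top",(320,185,480,320)),("side",(240,200,420,360))):
    f=imaging.grab_frame(n);pickle.dump(f,open(f"pics/{n}5.pkl","wb"))
    k=[(c.round(1).tolist(),int(a[4])) for c,a in blobs(f,*YEL,b,4)[0]];print(n,k);print(on(f,[q[0] for q in k],.0295))
    tabrow(-1.1,-.3,33)
    if n=="top":ims.append(cv2.resize(f["image"][215:295,340:455],(800,556),interpolation=cv2.INTER_CUBIC))
cv2.imwrite("pics/n5.png",np.hstack(ims)[...,::-1])
E
```

```text
row [-0.001, 0.001, -0.0] [0.2, 0.1, 21.9] |t 10.1167 pos [ 0.4786 -0.2006  0.1278] tab [-0.9 -0.3 54.9] F [-0.3764 -0.1268 -2.165 ] Fn -1.79 w 0.01564397282749251
top [([434.3, 235.7], 54), ([367.9, 251.6], 56)]
[[ 44.6715 -73.6223  29.5   ]
 [ 44.6244  74.1765  29.5   ]]
row [-0.001, 0.001, -0.0] [0.2, 0.1, 21.9] |t 10.1667 pos [ 0.4787 -0.2006  0.1279] tab [-0.9 -0.4 54.9] F [-0.1883 -0.4692 -1.1308] Fn -0.9 w 0.015608279460425329
side [([324.2, 243.5], 17), ([287.6, 272.2], 40), ([365.2, 287.5], 58), ([327.3, 317.4], 49)]
[[ 48.6455  76.4986  29.5   ]
 [-43.7234  74.9103  29.5   ]
 [ 43.9542 -73.6956  29.5   ]
 [-43.5422 -73.8573  29.5   ]]
row [-0.001, 0.001, -0.0] [0.2, 0.1, 21.9] |t 10.2167 pos [ 0.4787 -0.2007  0.1279] tab [-0.9 -0.4 54.9] F [-0.0131 -0.7702 -1.377 ] Fn -1.17 w 0.015701975228292094
```

View pics/n5.png

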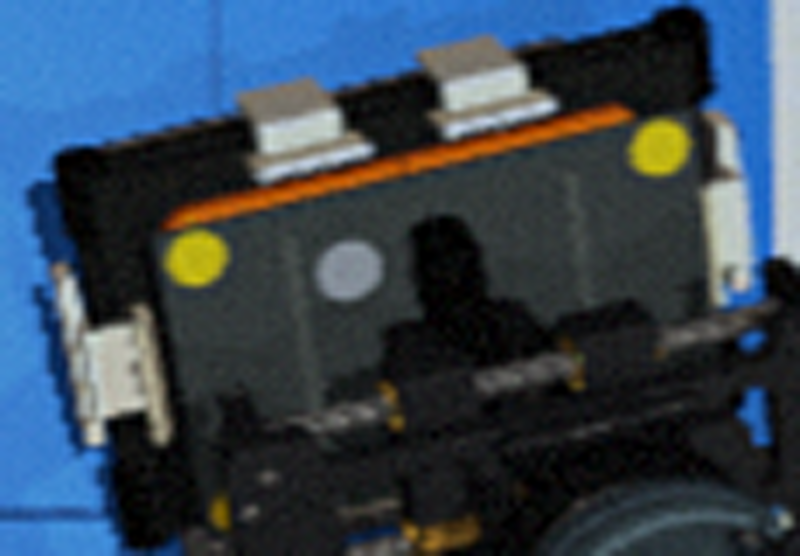

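The cover is centred between the end guides (left guide x≈155, right ≈712), and the dots agree within about 0.5 mm. I'll lower it now.

```bash
python3 -m jog '[0,0,0,0,0,5,1, 0,0,0,0,0,9,1, 0,0,0,0,0,12,1, 0,0,0,0,0,14,1, 0,0,0,0,0,15,1, 0,0,0,0,0,15,1]' > /dev/null;python3 -c "
from h import *
tabrow(-1.1,-.3,32.6)"
```

```text
row [-0.0, 0.0, -0.001] [-0.0, -0.1, 6.9] |t 10.7167 pos [ 0.4848 -0.199   0.1138] tab [-1.1 -0.2 39.5] F [ 0.6863  0.5678 -1.8886] Fn -2.05 w 0.01534816563278981
```

```bash
python3 -m jog '[0,0,0,0,0,2,1, 0,0,0,0,0,3.5,1, 0,0,0,0,0,5,1, 0,0,0,0,0,5,1, 0,0,0,0,0,5,1]' > /dev/null;python3 -c "
from h import *
tabrow(-1.1,-.3,32.6)"
```

```text
row [-0.001, 0.001, -0.001] [0.1, 0.1, 2.2] |t 11.1333 pos [ 0.4869 -0.1987  0.1096] tab [-1.  -0.4 34.8] F [ 0.8093 -0.4158 -1.8656] Fn -1.98 w 0.015727538324346237
```

```bash
python3 -m jog '[0,0,0,0,0,1,1, 0,0,0,0,0,2,1, 0,0,0,0,0,2,1]' > /dev/null;python3 -c "
from h import *
tabrow(-1.1,-.3,32.6)"
```

```text
row [-0.001, 0.001, -0.001] [0.1, 0.1, 0.1] |t 11.3833 pos [ 0.4877 -0.1985  0.1077] tab [-1.  -0.4 32.7] F [-0.2781 -0.532  -1.3081] Fn -1.02 w 0.01582268722337852
```

```bash
python3 -m jog '[0,0,0,0,0,0.7,1, 0,0,0,0,0,0.7,1]' > /dev/null;python3 -c "
from h import *
tabrow(-1.1,-.3,32.6)"
```

```text
row [-0.001, 0.001, -0.0] [0.2, 0.2, -0.3] |t 11.55 pos [ 0.488  -0.1985  0.1074] tab [-0.9 -0.5 32.3] F [-0.951   0.9649  1.6558] Fn 1.8 w 0.01563247735421643
```

Contact made: Fn went from -1.5 to +1.8 N. Releasing and backing off.

```bash
python3 -m jog '[0,0,0,0,0,0,-0.2, 0,0,0,0,0,0,-0.2, 0,0,0,0,0,0,-0.2, 0,0,0,0,0,0,-0.2, 0,0,0,0,0,0,-0.2, 0,0,0,0,0,-15,-0.2,0,0,0,0,0,-40,-0.2,0,0,0,0,0,-70,-0.2]' |tail -2; python3 -m jog '[0,0,0,0,0,-10,1, 0,0,0,30,0,-20,1, 0,0,0,60,0,-20,1, 0,0,0,80,0,-20,1, 0,0,0,80,0,-20,1, 0,0,0,80,0,-20,1]'>/dev/null; python3 - <<'E'
from h import *
from cell import imaging
tabrow(44,74,50)
def on(f,uv,h):
    n=MT[:,2];p0=SEAT+n*h;c,d=ray(f,uv);P=c+d*(((p0-c)@n)/(d@n))[:,None];return ((P-SEAT)@MT*1000)
for n,b in(("top",(320,185,480,320)),("side",(240,200,420,360))):
    f=imaging.grab_frame(n);pickle.dump(f,open(f"pics/{n}6.pkl","wb"))
    k=[(c.round(1).tolist(),int(a[4])) for c,a in blobs(f,*YEL,b,4)[0]];print(n,k);print(on(f,[q[0] for q in k],.008))
    if n=="side": cv2.imwrite("pics/n6.png",cv2.resize(f["image"][200:360,240:420],(630,560),interpolation=cv2.INTER_CUBIC)[...,::-1])
E
```

```text
grip_width: 0.0525
finger_force: 0.0
row [-0.004, -0.011, -0.009] [-116.4, 73.1, 71.6] |t 12.7167 pos [ 0.3871 -0.2199  0.1596] tab [-72.3   2.2 123.1] F [-0.014  -0.0575 -0.0846] Fn -0.07 w 0.01498842725687882
top [([430.7, 232.3], 55), ([365.4, 247.7], 53), ([434.8, 267.9], 48), ([371.7, 283.1], 47)]
[[ 44.9257 -73.3887   8.    ]
 [ 45.3485  74.7392   8.    ]
 [-43.1702 -73.2247   8.    ]
 [-42.8488  74.726    8.    ]]
side [([327.0, 252.1], 43), ([368.8, 294.3], 58), ([331.1, 323.8], 61)]
[[ 44.5538  73.4135   8.    ]
 [ 43.9709 -74.4617   8.    ]
 [-43.9508 -74.0036   8.    ]]
```

View pics/n6.png

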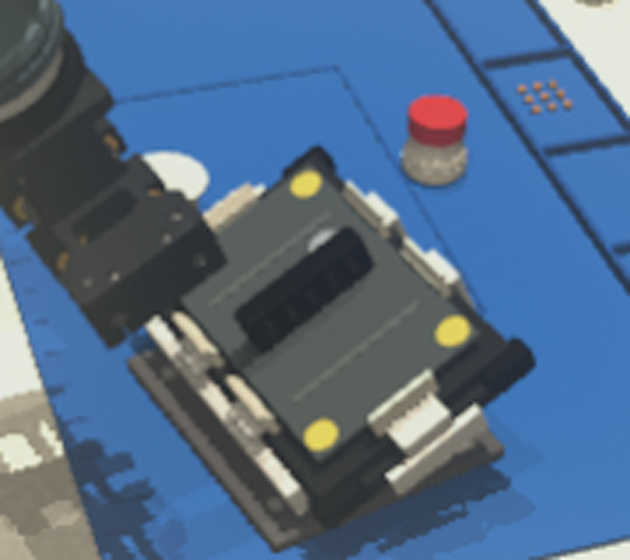

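The cover is square on the gasket between the guides. Its dots read (45,74), (44,-74), (-43,-74) and (-43,75) mm in the tablet frame. Going to dot a.

```bash
python3 -m jog '[0,0,0,-50,30,0,1, 0,0,0,-80,60,20,1, 0,0,0,-116,73,40,1, 0,0,0,-116,73,60,1, 0,0,0,-116,73,70,1, 0,0,0,-116,73,70,1, 0,0,0,-116,73,70,1]'>/dev/null; python3 -c "
from h import *
tabrow(44.5,74,30)"
```

```text
row [-0.001, -0.012, -0.007] [-0.9, -1.2, 21.0] |t 13.4 pos [ 0.5021 -0.1173  0.1432] tab [43.8 75.2 51. ] F [-0.3869 -0.28   -0.5263] Fn -0.29 w 0.00035496831565669804
```

```bash
python3 -m jog '[0,-0.012,-0.007,-0.5,-1,8,1, 0,-0.012,-0.007,-0.5,-1,14,1, 0,-0.012,-0.007,-0.5,-1,18,1, 0,-0.012,-0.007,-0.5,-1,20,1, 0,-0.012,-0.007,-0.5,-1,21,1, 0,-0.012,-0.007,-0.5,-1,22,1, 0,-0.012,-0.007,-0.5,-1,22,1]'>/dev/null; python3 -c "
from h import *
tabrow(44.5,74,25)"
```

```text
row [-0.004, 0.0, -0.002] [-0.8, 1.3, 4.9] |t 13.9833 pos [ 0.5112 -0.1177  0.1241] tab [43.7 72.7 29.9] F [-1.8316 -0.6725  1.8998] Fn 2.54 w 6.854330815713296e-06
```

```bash
python3 -m jog '[0,0,0,0,0,0.5,1, 0,0,0,0,0,1,1, 0,0,0,0,0,1.5,1, 0,0,0,0,0,1.5,1]'>/dev/null; python3 -c "
from h import *
tabrow(44.5,74,25)"
```

```text
row [-0.004, 0.001, -0.001] [-0.6, 1.3, 3.8] |t 14.3167 pos [ 0.5119 -0.1175  0.1231] tab [43.9 72.7 28.8] F [-7.5674 -1.388   8.9813] Fn 11.39 w 0.0007574863551329128
```

```bash
python3 -m jog '[0,0,0,0,0,0.5,1, 0,0,0,0,0,1,1, 0,0,0,0,0,1.5,1, 0,0,0,0,0,1.5,1]'>/dev/null; python3 -c "
from h import *
tabrow(44.5,74,25)"
```

```text
row [-0.004, 0.001, -0.001] [-0.5, 1.3, 2.3] |t 14.65 pos [ 0.5125 -0.1174  0.1219] tab [44.  72.7 27.3] F [-8.9253 -1.0961  9.6443] Fn 12.52 w 0.00044396145847434094
```

Yielding at 12 N. Continuing.

```bash
python3 -m jog '[0,0,0,0,0,0.5,1, 0,0,0,0,0,1,1, 0,0,0,0,0,1.5,1, 0,0,0,0,0,1.5,1]'>/dev/null; python3 -c "
from h import *
tabrow(44.5,74,25)"
```

```text
row [-0.004, 0.001, -0.001] [-0.4, 1.3, 0.9] |t 14.9833 pos [ 0.5132 -0.1172  0.1206] tab [44.1 72.7 25.9] F [-7.7445  0.1388  9.2394] Fn 11.54 w 0.00039075257706059485
```

```bash
python3 -m jog '[0,0,0,0,0,0.4,1, 0,0,0,0,0,0.8,1, 0,0,0,0,0,0.8,1]'>/dev/null; python3 -c "
from h import *
tabrow(44.5,74,25)"
```

```text
row [-0.004, 0.001, -0.001] [-0.4, 1.3, 0.1] |t 15.2333 pos [ 0.5135 -0.1171  0.1199] tab [44.1 72.7 25.1] F [-7.2063 -0.2258 11.3309] Fn 13.25 w 0.00029397673546240673
```

```bash
python3 -m jog '[0,0,0,0,0,0.4,1, 0,0,0,0,0,0.8,1, 0,0,0,0,0,0.8,1]'>/dev/null; python3 -c "
from h import *
tabrow(44.5,74,25)"
```

```text
row [-0.004, 0.001, -0.001] [-0.3, 1.3, -0.3] |t 15.4833 pos [ 0.5138 -0.1171  0.1195] tab [44.2 72.7 24.7] F [-13.1765   0.396   16.8534] Fn 20.65 w 0.00029331376594257837
```

```bash
python3 -m jog '[0,0,0,0,0,0.3,1, 0,0,0,0,0,0.6,1, 0,0,0,0,0,0.6,1]'>/dev/null; python3 -c "
from h import *
tabrow(44.5,74,25)"
```

```text
row [-0.004, 0.001, -0.0] [-0.3, 1.3, -0.5] |t 15.7333 pos [ 0.5139 -0.1171  0.1194] tab [44.2 72.7 24.5] F [-19.7071   0.5727  23.5272] Fn 29.37 w 0.0005268912205639671
```

Corner a is hard at 29 N. Next, corner b.

```bash
python3 -m jog '[0,0,0,0,0,-20,1, 0,0,0,0,0,-45,1, 0,0,0,0,-40,-45,1, 0,0,0,0,-80,-45,1, 0,0,0,0,-120,-45,1, 0,0,0,0,-147,-45,1, 0,0,0,0,-147,-40,1,0,0,0,0,-147,-30,1]'>/dev/null; python3 -c "
from h import *
tabrow(44.5,-74,30)"
```

```text
row [-0.006, 0.001, -0.003] [-0.8, 2.0, 24.0] |t 16.4 pos [ 0.5359 -0.2646  0.1459] tab [ 43.6 -75.9  54. ] F [-0.5311 -0.4326 -0.2209] Fn 0.06 w 0.0005187310445915164
```

```bash
python3 -m jog '[-0.005,0,-0.003,0,1,10,1, -0.005,0,-0.003,0,1,16,1, -0.005,0,-0.003,0,1,20,1, -0.005,0,-0.003,0,1,21.5,1, -0.005,0,-0.003,0,1,23,1, -0.005,0,-0.003,0,1,23,1]'>/dev/null; python3 -c "
from h import *
tabrow(44.5,-74,25)"
```

```text
row [0.003, 0.0, 0.002] [-0.9, -1.8, 5.2] |t 16.9 pos [ 0.5447 -0.2586  0.1243] tab [ 43.5 -72.2  30.2] F [0.4035 0.3858 0.1195] Fn -0.1 w 0.00043532112403478403
```

```bash
python3 -m jog '[0,0,0,-0.5,-1,0.7,1, 0,0,0,-0.5,-1,1.4,1, 0,0,0,-0.5,-1,2,1, 0,0,0,-0.5,-1,2,1]'>/dev/null; python3 -c "
from h import *
tabrow(44.5,-74,25)"
```

```text
row [0.002, 0.001, 0.002] [-0.2, -0.0, 4.2] |t 17.2333 pos [ 0.5462 -0.2602  0.1237] tab [ 44.3 -74.   29.2] F [-6.3666  2.127   6.8505] Fn 8.62 w 0.0006462288859542481
```

```bash
python3 -m jog '[0,0,0,0,0,0.5,1, 0,0,0,0,0,1,1, 0,0,0,0,0,1,1]'>/dev/null; python3 -c "
from h import *
tabrow(44.5,-74,25)"
```

```text
row [0.002, 0.001, 0.002] [-0.2, -0.0, 3.3] |t 17.4833 pos [ 0.5465 -0.2601  0.1229] tab [ 44.3 -74.   28.3] F [-6.7054  3.1538  9.146 ] Fn 10.73 w -9.779372478763853e-05
```

```bash
python3 -m jog '[0,0,0,0,0,0.7,1, 0,0,0,0,0,1.4,1, 0,0,0,0,0,2,1, 0,0,0,0,0,2,1]'>/dev/null; python3 -c "
from h import *
tabrow(44.5,-74,25)"
```

```text
row [0.002, 0.001, 0.002] [-0.1, 0.1, 1.4] |t 17.8167 pos [ 0.5474 -0.2599  0.1212] tab [ 44.4 -74.1  26.4] F [-6.6724  2.425   8.7998] Fn 10.48 w 0.0007779486378022499
```

```bash
python3 -m jog '[0,0,0,0,0,0.5,1, 0,0,0,0,0,1,1, 0,0,0,0,0,1,1]'>/dev/null; python3 -c "
from h import *
tabrow(44.5,-74,25)"
```

```text
row [0.002, 0.001, 0.002] [-0.1, 0.1, 0.4] |t 18.0667 pos [ 0.5478 -0.2599  0.1203] tab [ 44.4 -74.1  25.4] F [-6.6253  3.6897  9.8905] Fn 11.32 w 0.00038535817432712525
```

```bash
python3 -m jog '[0,0,0,0,0,0.5,1, 0,0,0,0,0,1,1, 0,0,0,0,0,1,1]'>/dev/null; python3 -c "
from h import *
tabrow(44.5,-74,25)"
```

```text
row [0.002, 0.001, 0.002] [-0.0, 0.1, -0.4] |t 18.3167 pos [ 0.5482 -0.2598  0.1196] tab [ 44.5 -74.1  24.6] F [-7.741   3.2725 11.514 ] Fn 13.29 w 0.0007122582863759322
```

```bash
python3 -m jog '[0,0,0,0,0,0.4,1, 0,0,0,0,0,0.7,1, 0,0,0,0,0,0.7,1]'>/dev/null; python3 -c "
from h import *
tabrow(44.5,-74,25)"
```

```text
row [0.002, 0.001, 0.002] [-0.0, 0.2, -0.6] |t 18.5667 pos [ 0.5484 -0.2598  0.1195] tab [ 44.5 -74.2  24.4] F [-12.2106   4.6108  17.3978] Fn 20.33 w 0.00036661707417725875
```

```bash
python3 -m jog '[0,0,0,0,0,0.3,1, 0,0,0,0,0,0.6,1, 0,0,0,0,0,0.6,1]'>/dev/null; python3 -c "
from h import *
tabrow(44.5,-74,25)"
```

```text
row [0.002, 0.001, 0.003] [0.0, 0.1, -0.7] |t 18.8167 pos [ 0.5484 -0.2598  0.1194] tab [ 44.5 -74.1  24.3] F [-17.3975   5.3285  22.8857] Fn 27.37 w 0.000405986286298792
```

Corner b is hard at 27 N. Next, corner c.

```bash
python3 -m jog '[0,0,0,0,0,-15,1, 0,0,0,0,0,-32,1, 0,0,0,40,0,-32,1, 0,0,0,75,0,-32,1, 0,0,0,87.5,0,-32,1, 0,0,0,87.5,0,-25,1, 0,0,0,87.5,0,-15,1,0,0,0,87.5,0,-12,1]'>/dev/null; python3 -c "
from h import *
tabrow(-43.5,-74,30)"
```

```text
row [0.0, -0.012, -0.005] [7.7, -0.9, 4.7] |t 19.4833 pos [ 0.4732 -0.2767  0.0948] tab [-35.7 -73.1  34.6] F [-0.3739  0.3033 -0.0905] Fn 0.04 w 0.0005072663433574999
```

```bash
python3 -m jog '[0,-0.005,0,0,0,0,1, 0,-0.005,0,0,0,1,1, 0,-0.005,0,0,0,1,1]'>/dev/null; python3 -c "
from h import *
tabrow(-43.5,-74,30)"
```

```text
row [0.001, -0.009, -0.006] [8.9, -1.5, 4.7] |t 19.7333 pos [ 0.4742 -0.2759  0.0953] tab [-34.5 -72.5  34.6] F [ 0.6887  0.3955 -0.294 ] Fn -0.59 w 0.00020955479298823888
```

```bash
python3 -m jog '[0,-0.009,-0.005,8.5,-1,0,1, 0,-0.009,-0.005,8.5,-1,2,1, 0,-0.009,-0.005,8.5,-1,3,1, 0,-0.009,-0.005,8.5,-1,3,1]'>/dev/null; python3 -c "
from h import *
tabrow(-43.5,-74,30)"
```

```text
row [-0.001, -0.012, -0.01] [6.0, -1.6, 3.3] |t 20.0667 pos [ 0.4721 -0.2764  0.0928] tab [-37.5 -72.5  33.2] F [-0.2623  0.5569  0.6629] Fn 0.65 w 0.00022043438970145157
```

```bash
python3 -c "
from h import *
from cell import readout
s=readout.get_state();print(s['q'],s['joint_vel'],s['contact_force'],s['wrist_torque'])
tabrow(-43.5,-74,30)"
```

```text
[-0.9608  0.2295  2.0027  0.5488  0.8241 -3.1175] [-0.002  -0.0039 -0.0004 -0.0012  0.0037 -0.0009] [-0.2623  0.5569  0.6629] [-0.0041  0.1807 -0.0006]
row [-0.001, -0.012, -0.01] [6.0, -1.6, 3.3] |t 20.0667 pos [ 0.4721 -0.2764  0.0928] tab [-37.5 -72.5  33.2] F [-0.2623  0.5569  0.6629] Fn 0.65 w 0.00022043438970145157
```

Joint 6 is at its limit of -3.12, so I'll lift a little and turn the tool about its own axis.

```bash
cat >> h.py <<'E'
def tabrow2(x,y,z,a): row(SEAT+MT@np.array([x,y,z])/1000,toolR(MT)@R.from_euler('z',a).as_matrix())
E
python3 -m jog '[0,0,0.12,0,0,-10,1, 0,0,0.24,0,0,-10,1, 0,0,0.36,0,0,-10,1, 0,0,0.48,3,0,-10,1, 0,0,0.6,6,0,-10,1, 0,0,0.6,6,0,-10,1]'>/dev/null; python3 -c "
from h import *
from cell import readout
print(readout.get_state()['q'])
tabrow2(-43.5,-74,30,.6)"
```

```text
[-0.9813  0.2049  2.0155  0.5431  0.8429 -2.5232]
row [-0.007, -0.01, -0.014] [-1.3, -1.1, 13.4] |t 20.5667 pos [ 0.4624 -0.2785  0.0993] tab [-43.7 -72.4  43.4] F [-0.4802  0.3173  0.5562] Fn 0.67 w 0.0004291627026454897
```

```bash
python3 -m jog '[-0.006,-0.01,-0.01,-1,-1,6,1, -0.006,-0.01,-0.01,-1,-1,10,1, -0.006,-0.01,-0.01,-1,-1,12,1, -0.006,-0.01,-0.01,-1,-1,13.5,1, -0.006,-0.01,-0.01,-1,-1,13.5,1]'>/dev/null; python3 -c "
from h import *
tabrow2(-43.5,-74,25,.6)"
```

```text
row [-0.001, -0.0, 0.002] [0.0, -0.2, 4.9] |t 20.9833 pos [ 0.4686 -0.2785  0.0872] tab [-43.3 -73.8  29.9] F [-3.6095  1.1439  5.5677] Fn 6.42 w 0.00031485385231178184
```

```bash
python3 -m jog '[0,0,0,0,0,0.5,1, 0,0,0,0,0,1,1, 0,0,0,0,0,1,1]'>/dev/null; python3 -c "
from h import *
tabrow2(-43.5,-74,25,.6)"
```

```text
row [-0.001, -0.0, 0.001] [0.1, -0.2, 4.3] |t 21.2333 pos [ 0.4689 -0.2786  0.0868] tab [-43.3 -73.9  29.3] F [-7.3203  0.0141  6.854 ] Fn 9.22 w 0.0004342615078153425
```

```bash
python3 -m jog '[0,0,0,0,0,0.5,1, 0,0,0,0,0,1,1, 0,0,0,0,0,1,1]'>/dev/null; python3 -c "
from h import *
tabrow2(-43.5,-74,25,.6)"
```

```text
row [-0.001, 0.0, 0.002] [0.2, -0.2, 3.4] |t 21.4833 pos [ 0.4693 -0.2785  0.086 ] tab [-43.2 -73.9  28.4] F [-7.2694  0.6915  8.1847] Fn 10.34 w 0.0004395632294758047
```

```bash
python3 -m jog '[0,0,0,0,0,0.7,1, 0,0,0,0,0,1.4,1, 0,0,0,0,0,2,1, 0,0,0,0,0,2,1]'>/dev/null; python3 -c "
from h import *
tabrow2(-43.5,-74,25,.6)"
```

```text
row [-0.001, 0.0, 0.002] [0.2, -0.2, 1.4] |t 21.8167 pos [ 0.4702 -0.2783  0.0842] tab [-43.3 -74.   26.4] F [-7.8727  0.5344  9.2188] Fn 11.54 w 0.0005696368078268604
```

```bash
python3 -m jog '[0,0,0,0,0,0.5,1, 0,0,0,0,0,1,1, 0,0,0,0,0,1,1]'>/dev/null; python3 -c "
from h import *
tabrow2(-43.5,-74,25,.6)"
```

```text
row [-0.002, 0.0, 0.002] [0.2, -0.2, 0.5] |t 22.0667 pos [ 0.4705 -0.2783  0.0833] tab [-43.3 -74.   25.5] F [-8.2123 -0.317   8.9685] Fn 11.53 w 0.0002914840755724872
```

```bash
python3 -m jog '[0,0,0,0,0,0.5,1, 0,0,0,0,0,1,1, 0,0,0,0,0,1,1]'>/dev/null; python3 -c "
from h import *
tabrow2(-43.5,-74,25,.6)"
```

```text
row [-0.002, 0.0, 0.002] [0.2, -0.1, -0.5] |t 22.3167 pos [ 0.4709 -0.2782  0.0824] tab [-43.3 -74.   24.5] F [-8.6113  0.4621  8.9608] Fn 11.62 w 1.3681224799899974e-05
```

```bash
python3 -m jog '[0,0,0,0,0,0.4,1, 0,0,0,0,0,0.6,1, 0,0,0,0,0,0.6,1]'>/dev/null; python3 -c "
from h import *
tabrow2(-43.5,-74,25,.6)"
```

```text
row [-0.002, 0.0, 0.002] [0.3, -0.1, -0.7] |t 22.5667 pos [ 0.4711 -0.2782  0.0822] tab [-43.2 -74.1  24.3] F [-12.0264   0.9914  12.962 ] Fn 16.59 w 0.0006515885965180556
```

```bash
python3 -m jog '[0,0,0,0,0,0.4,1, 0,0,0,0,0,0.7,1, 0,0,0,0,0,0.7,1]'>/dev/null; python3 -c "
from h import *
tabrow2(-43.5,-74,25,.6)"
```

```text
row [-0.001, -0.0, 0.003] [0.3, -0.1, -0.9] |t 22.8167 pos [ 0.4712 -0.2782  0.0821] tab [-43.2 -74.1  24.1] F [-17.8473   2.7569  21.9673] Fn 26.97 w 0.0001702585495143977
```

Corner c is hard at 27 N. Last, corner d.

```bash
python3 -m jog '[0,0,0,0,0,-22,1, 0,0,0,0,0,-45,1, 0,0,0,20,30,-45,1, 0,0,0,41,60,-45,1, 0,0,0,62,90,-45,1, 0,0,0,84,123,-45,1, 0,0,0,84,123,-40,1,0,0,0,84,123,-25,1]'>/dev/null; python3 -c "
from h import *
from cell import readout
print(readout.get_state()['q'])
tabrow2(-43.5,74.3,30,.6)"
```

```text
[-0.8302 -0.0589  2.2929  0.5629  0.7642 -2.4234]
row [-0.002, 0.003, 0.004] [0.2, -2.2, 18.4] |t 23.4833 pos [ 0.4272 -0.1343  0.1046] tab [-42.1  76.1  48.4] F [ 0.573  -0.2654  0.1039] Fn -0.12 w 0.0002564965783380981
```

```bash
python3 -m jog '[0,0,0,0,-1.5,8,1, 0,0,0,0,-1.5,13,1, 0,0,0,0,-1.5,16,1, 0,0,0,0,-1.5,18,1, 0,0,0,0,-1.5,18,1]'>/dev/null; python3 -c "
from h import *
tabrow2(-43.5,74.3,25,.6)"
```

```text
row [-0.001, -0.0, 0.0] [-0.0, 0.7, 4.3] |t 23.9 pos [ 0.434  -0.1351  0.0865] tab [-43.9  73.7  29.3] F [-3.4031  1.4063  4.8274] Fn 5.64 w 0.0003985007269966557
```

```bash
python3 -m jog '[0,0,0,0,0,0.7,1, 0,0,0,0,0,1.4,1, 0,0,0,0,0,1.4,1]'>/dev/null; python3 -c "
from h import *
tabrow2(-43.5,74.3,25,.6)"
```

```text
row [-0.001, 0.0, 0.001] [-0.0, 0.6, 3.3] |t 24.15 pos [ 0.4344 -0.1349  0.0856] tab [-43.9  73.8  28.3] F [-4.6716  2.0913  8.1232] Fn 9.08 w 0.00015714933355125398
```

```bash
python3 -m jog '[0,0,0,0,0,0.7,1, 0,0,0,0,0,1.4,1, 0,0,0,0,0,1.4,1]'>/dev/null; python3 -c "
from h import *
tabrow2(-43.5,74.3,25,.6)"
```

```text
row [-0.001, 0.0, 0.001] [-0.1, 0.6, 1.9] |t 24.4 pos [ 0.435  -0.1348  0.0843] tab [-43.9  73.8  26.9] F [-6.7155  0.865   7.477 ] Fn 9.45 w 0.0004900364354459712
```

```bash
python3 -m jog '[0,0,0,0,0,0.7,1, 0,0,0,0,0,1.4,1, 0,0,0,0,0,1.4,1]'>/dev/null; python3 -c "
from h import *
tabrow2(-43.5,74.3,25,.6)"
```

```text
row [-0.001, 0.0, 0.001] [-0.1, 0.7, 0.5] |t 24.65 pos [ 0.4355 -0.1347  0.083 ] tab [-44.   73.8  25.5] F [-5.8121  2.1352  8.7484] Fn 10.11 w 0.0005652206519697425
```

```bash
python3 -m jog '[0,0,0,0,0,0.6,1, 0,0,0,0,0,1.2,1, 0,0,0,0,0,1.2,1]'>/dev/null; python3 -c "
from h import *
tabrow2(-43.5,74.3,25,.6)"
```

```text
row [-0.001, 0.0, 0.001] [-0.1, 0.6, -0.6] |t 24.9 pos [ 0.436  -0.1346  0.082 ] tab [-43.9  73.8  24.4] F [-7.391   0.4528  9.3843] Fn 11.5 w 0.0005532736108004258
```

```bash
python3 -m jog '[0,0,0,0,0,0.4,1, 0,0,0,0,0,0.7,1, 0,0,0,0,0,0.7,1]'>/dev/null; python3 -c "
from h import *
tabrow2(-43.5,74.3,25,.6)"
```

```text
row [-0.001, 0.0, 0.001] [-0.0, 0.6, -1.2] |t 25.15 pos [ 0.4363 -0.1345  0.0816] tab [-43.9  73.8  23.8] F [-12.0032   1.7655  14.4057] Fn 17.82 w 0.0004020905991437647
```

```bash
python3 -m jog '[0,0,0,0,0,0.4,1, 0,0,0,0,0,0.6,1, 0,0,0,0,0,0.6,1]'>/dev/null; python3 -c "
from h import *
tabrow2(-43.5,74.3,25,.6)"
```

```text
row [-0.001, -0.0, 0.002] [0.0, 0.6, -1.4] |t 25.4 pos [ 0.4364 -0.1345  0.0814] tab [-43.8  73.8  23.6] F [-18.7456   2.3812  22.8848] Fn 28.21 w -3.952104254095523e-05
```

Corner d is hard at 28 N. Backing off clear and taking a last look.

```bash
python3 -m jog '[0,0,0,0,0,-20,1, 0,0,0,0,0,-60,1, 0,0,0,0,0,-100,1, 0,0,0,20,25,-120,1, 0,0,0,40,50,-130,1, 0,0,0,60,75,-130,1, 0,0,0,60,75,-130,1, 0,0,0,60,75,-130,1]'>/dev/null; python3 - <<'E'
from h import *
from cell import imaging
tabrow2(-43.5,74,50,.6)
def on(f,uv,h):
    n=MT[:,2];p0=SEAT+n*h;c,d=ray(f,uv);P=c+d*(((p0-c)@n)/(d@n))[:,None];return ((P-SEAT)@MT*1000)
for n,b in(("top",(320,185,480,320)),("side",(240,200,420,360))):
    f=imaging.grab_frame(n)
    k=[(c.round(1).tolist(),int(a[4])) for c,a in blobs(f,*YEL,b,4)[0]];print(n,k);print(on(f,[q[0] for q in k],.003))
    if n=="side": cv2.imwrite("pics/n7.png",cv2.resize(f["image"][200:360,240:420],(630,560),interpolation=cv2.INTER_CUBIC)[...,::-1])
E
```

```text
row [-0.002, 0.003, 0.003] [-59.6, -75.2, 103.5] |t 26.0667 pos [ 0.3547 -0.055   0.1958] tab [-50.7 170.1 153.1] F [0.1404 0.383  0.821 ] Fn 0.65 w 0.0005007952021842229
top [([429.9, 233.0], 49), ([364.9, 248.5], 54), ([434.2, 268.2], 44), ([371.2, 283.5], 46)]
[[ 41.5263 -72.9836   3.    ]
 [ 41.5611  75.3762   3.    ]
 [-46.2438 -73.3259   3.    ]
 [-46.227   75.2488   3.    ]]
side [([326.3, 254.6], 41), ([291.7, 281.1], 45), ([367.9, 296.5], 56), ([330.5, 326.1], 61)]
[[ 40.8953  73.7946   3.    ]
 [-46.7043  73.9286   3.    ]
 [ 40.8312 -73.3447   3.    ]
 [-47.0728 -73.4674   3.    ]]
```

View pics/n7.png

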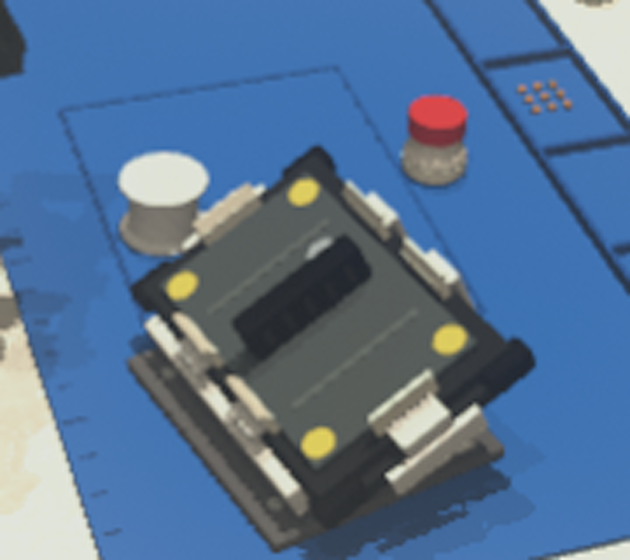

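The cover sits flat and evenly between the guides, resting about 2 mm downslope, and the bystanders haven't moved. Handing in.

```bash
python3 -c "
from cell import hand_in
print(hand_in())"
```

```text
the job is handed in; nothing more can be done
None
```

The job is handed in with the battery down, the cover seated flat and square, and all four corners pressed to a hard stop at 27–29 N, but it has probably failed the 45 N battery limit because I let the wrist force briefly reach about 61 N while pushing the battery home.

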